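# Key a striking die into the press bolster and lock it with the dog

### The arm

A 6-joint arm with a two-finger parallel gripper is mounted at the origin on the work surface. World frame = base frame: x ahead of the robot, y to its left, z up, the work surface at z = 0. Lengths are in mm, angles in rad, forces in N, time in s.
With the tool pointing down it reaches from about 275 to 1000 mm from the base axis. Payload 8.4 kg.
Tool frame: the origin (TCP) lies midway between the tips of the shut fingers; the grasp point (between the pads) lies grip_point_offset behind it (grip_point_offset is the distance from the TCP to the grasp point, in mm); z points along the fingers, y is the direction in which the jaws open and shut (so a half turn about z gives the same grasp; the last joint's range is limited). The gripper opens to 85 mm and grips with 20 to 120 N. Pads are 22 mm wide; open, the fingers measure 114 mm over their backs; the gripper's body (76 mm by 85 mm) begins 54 mm behind the grasp point. The pads swing forward as they close: fully open they stand 13 mm farther back than shut.
Start: joints at [-0.002, 0.353, 1.633, -0, 1.155, -0.002], TCP at [625.002, -0, 231.281] pointing down, gripper open.
Joint ranges: [-2.63, 2.63], [-0.92, 2.1], [0.06, 2.66], [-1.3, 4.44], [0, 2.69], [-3.02, 3.02]. Speed limits (rad/s): [2.22, 2.22, 2.79, 3.14, 3.14, 3.14].

### API

Orientations are given as [roll, pitch, yaw] about the fixed x, y, z axes, in that order (R = Rz(yaw) Ry(pitch) Rx(roll)).
In Python, from station import movep, move_straight, set_joints, command_gripper, dwell, inverse_kinematics, get_obs, snapshot, camera_model, PlanningError, finish_job, grip_point_offset gives the robot as it stands. Calls block until the motion is done:
- movep(position, orientation): joint-space move of the TCP to a pose.
- move_straight(position, frame=None, v=150): straight line of the TCP; frame=None keeps the orientation; v is the mean speed in mm/s.
- set_joints(angles): joint-space move.
- command_gripper(opening, newtons=None): finger opening in mm; newtons is the grip in N (None keeps the last); returns when the fingers have stopped.
- dwell(seconds).
- inverse_kinematics(position, orientation): joint angles nearest the present ones, or None.
- get_obs(): the state.
- snapshot(name): name is "scene" or "side" or "wrist"; returns the picture (400x640x3 uint8, red, green, blue); there is no depth.
- camera_model(name): a dict with "mtx" (3x3 intrinsics, pixels), "xyz" and "attitude" of the camera in the world. Camera axes: x right, y down, z forward; pixel columns grow to the right and rows downward; lengths in mm; the calibration is good to about 2 mm. A picture is of the moment at which its call begins: read the wrist's pose just before it. camera_model takes no time and is no camera call; for the wrist camera it gives the pose at the moment of the call.
A pose or a line that the arm cannot do raises PlanningError and nothing moves.
- finish_job(): hands the job in, once; it reports no verdict.
The state is a dict: "clock": time; "joint_positions": joint angles; "joint_vel": joint speeds; "tau": joint torques, N m; "tool_pos": TCP position; "ee_rot": TCP orientation; "ft_force": force on the tool from outside, world axes, zero at the start; "torque": the same for the moment, N m; "finger_gap": finger opening in mm.
Only numpy, scipy, OpenCV 4.12 (cv2) and the standard library are available. Lean on these libraries where they do the work, as an engineer would, in place of code of your own. Each camera call takes 0.05 s, during which the arm holds its last target. There are 200 camera calls.

### The job

Take the striking die that has the keyway notch in its foot and load it into the round cup of the press bolster: lower it lightly onto the cup's key, turn it under light pressure until the notch finds the key, and ease it down fully home, without forcing or dropping it. Then swing the retaining dog round to its stop, so that its nose lies over the foot of the die. Leave the plain die, the doming block, the hammer and the jar where they are.

Things in the scene. Friction and masses are not known exactly. Their poses are not given: they have to be found in the camera images.
- die: the striking die, loose, plain steel, about 0.5 kg: a round foot, diameter 56 mm, 18 mm high, under a round neck (44 mm high in all). One notch through the foot's whole height, 11 mm wide, parallel sides, from the rim in to 19.5 mm from the axis; 1.5 mm chamfer round the underside. Origin: centre of the underside; z up; x from the axis through the middle of the notch
- die_neck (a point): middle of the die's neck, on the axis 31 mm above its underside; the neck, diameter 36 mm, from 18 to 44 mm above the underside, is where to grip it from above, at any angle. The die stands on a dark wooden board 130 by 330 mm, 12 mm thick, in a row with the plain die and the doming block, in any order
- bolster: the fixed press bolster: a grey plate 150 mm (its x) by 170 mm (its y), 20 mm thick, that carries a round die cup and a retaining dog. Origin: on the cup's axis at bench level; z up; the dog's pivot lies towards -y. A die that is home has its origin 20 mm above this one and its foot 2 mm proud of the cup
- cup_mouth (a point): centre of the mouth of the cup, 36 mm above the bench. The cup is a steel ring, outer diameter 88 mm, bore 58.8 mm, 2.6 mm chamfer at the mouth, 16 mm deep. The die passes the key only with its notch over it, to within about 4 degrees; otherwise it rests on the key, 11 mm above home
- cup_floor (a point): centre of the cup's floor, 20 mm above the bench. Against the bore's wall stands one key, 8 mm wide, 11 mm high (top 5 mm below the mouth), reaching in to 21.5 mm from the axis, edges bevelled. The cup was clamped at some angle: the key stands within 40 degrees either side of the bolster's +x; the angle is not reported, only felt or seen (a dark witness line on the cup's face is in line with it)
- dog (a joint): the retaining dog's angle about its upright pivot, rad: 0 fully open, 1.92 at its stop, nose over the die's foot. It grows anticlockwise from above; slight friction (about 2 N at the handle), stays where left. At angle q the nose points from the pivot at q - 0.35 rad anticlockwise of the bolster's x, the handle the opposite way
- dog_pivot (a point): the dog's pivot, 72 mm from the cup's axis towards the bolster's -y, at the dog's underside 40 mm above the bench (2 mm above the foot of a die that is home). The dog is a flat steel bar 8 mm thick, 16 mm wide; nose 50 mm from the pivot, handle 38 mm from it on the other side; a nut on the pivot rises 66 mm above the bench
- dog_handle (a point): middle of the dog's handle, 68 mm above the bench: an upright round steel pin, diameter 12 mm, from 48 to 88 mm above the bench
- plain_die: a bystander on the same board: a taller die with the same foot but no notch, 58 mm high in all. Origin: centre of the underside
- doming_block: a bystander on the same board: a steel doming cube of 46 mm. Origin: centre of the underside
- chasing_hammer: a bystander: a small hammer, wooden handle, 220 mm long, lying across beyond the board and the bolster. Origin: on the bench under the handle, 74 mm from the head's middle
- flux_jar: a bystander: a glass jar with a white lid, diameter 52 mm, height 65 mm, beyond the board. Origin: centre of the underside

How it is judged (in metres and radians):
On the way, in this order (a step that is already met when the one before it is completed fails the run):
1. the die stands fully home in the cup, its notch over the key (z of die in the frame of bolster below 0.022 m and horizontal distance between die and bolster below 0.004 m and angle between die's own z axis and vertical below 0.05 rad), for 0.2 s.
2. the dog is swung over the foot of the die to its stop (value of joint dog above 1.75 rad), for 0.2 s.
At the end, for the whole second after the job is handed in: The die is home in the cup (its underside within 2 mm of the cup's floor, within 4 mm of the cup's axis, tilted less than 3 degrees), at rest and released, and the dog stands within 10 degrees of its stop, its nose over the foot of the die (all of step 1 and linear speed of die below 0.01 m/s and value of joint dog above 1.75 rad); the robot touches nothing.
It fails at once if the die is forced: it bears on the bolster with more than 50 N (contact force between die and bolster above 50 N).
It fails at once if the die is dropped home: inside the cup it moves faster than 0.25 m/s (horizontal distance between die and bolster below 0.01 m and z of die in the frame of bolster below 0.036 m and linear speed of die above 0.25 m/s).
It fails at once if the plain die, the doming block, the hammer or the jar is shifted by more than 20 mm (distance of any of plain_die, doming_block, chasing_hammer, flux_jar from where it was at the start of the episode above 0.02 m).
It also fails if it takes over 72 s, if anything falls off the work surface, if the arm or the gripper's body presses on something with over 40 N, if the wrist force passes 120 N, or if a joint passes its speed limit or range.

## Working session

There is one attempt and no reset: what is moved stays moved. The work goes in short steps, each a Python script; the robot and the scene stay as the last script left them, time stands still between calls to the robot, and variables do not carry over. Pictures are saved under pics/ and viewed, about 8 in all and at most 12, crops included, and the job is handed in when it is done.

```bash
ls; mkdir -p pics
python3 - <<'E'
from station import *
import cv2, numpy as np
print(grip_point_offset, get_obs())
for n in ["scene","side"]:
    im=snapshot(n); cv2.imwrite(f"pics/{n}0.png",im[:,:,::-1]); print(n,camera_model(n))
E
```

```text
pics
18.700000000000003 {'clock': 0.0, 'joint_positions': array([-2.42562793e-03,  3.53664172e-01,  1.63415495e+00, -4.03491633e-05,
        1.15520533e+00, -2.43276751e-03]), 'joint_vel': array([ 0.0021505 ,  0.00022796,  0.00139815, -0.00261199,  0.00072147,
        0.0002183 ]), 'tau': array([-2.03471049e-03, -6.05236173e+01, -3.42063046e+01, -2.62302356e-04,
        9.48130677e-03,  3.61521288e-06]), 'tool_pos': array([ 6.24508521e+02, -2.74745243e-02,  2.30542771e+02]), 'ee_rot': array([-3.14016077e+00,  3.34078517e-05,  1.57081981e+00]), 'ft_force': array([-0.02149224,  0.72938843, -0.38491463]), 'torque': array([-0.04292297, -0.01289464, -0.01317014]), 'finger_gap': 85.43722863509052}
scene {'mtx': array([[464.31548675,   0.        , 328.65206309],
       [  0.        , 464.31548675, 201.98787932],
       [  0.        ,   0.        ,   1.        ]]), 'xyz': array([1086.15396899, -425.83733116,  722.29292295]), 'attitude': array([-2.33646587, -0.01297024,  0.83675939])}
side {'mtx': array([[377.36289836,   0.        , 324.30170946],
       [  0.        , 377.36289836, 201.50550433],
       [  0.        ,   0.        ,   1.        ]]), 'xyz': array([235.35862304, 415.25468219, 616.01969936]), 'attitude': array([-2.36515018, -0.01779524, -2.33162449])}
```

View pics/scene0.png

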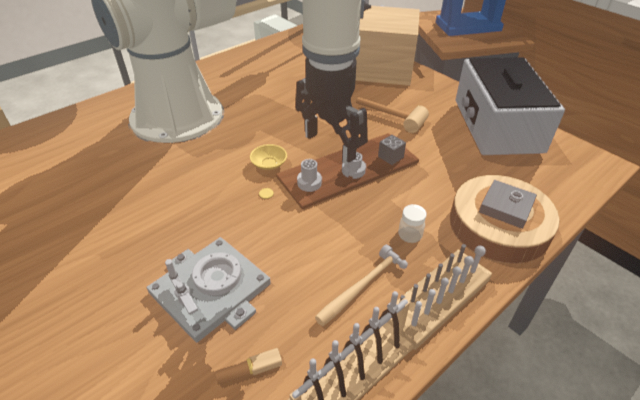

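View pics/side0.png

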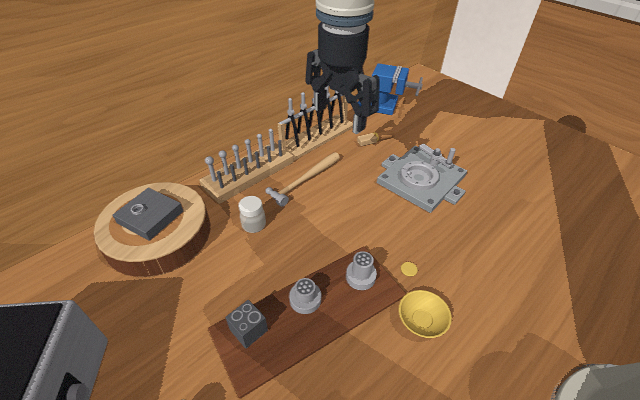

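Scene view: bolster with the cup at about (217,272) and the dog's handle at (170,270). The dies stand at (310,175) and (352,163), with the cube at (391,150). In the side view the cup is at (420,174), the dies at (361,270) and (305,295). I'll compute positions and take close-ups with the wrist camera.

```bash
cat > h.py <<'E'
import numpy as np, cv2
from scipy.spatial.transform import Rotation as R
from station import *
def ray(cam,px,z):
    c=cam; d=R.from_euler('xyz',c['attitude']).as_matrix()@np.linalg.inv(c['mtx'])@[px[0],px[1],1]
    return c['xyz']+d*(z-c['xyz'][2])/d[2]
def proj(cam,p):
    q=cam['mtx']@R.from_euler('xyz',cam['attitude']).as_matrix().T@(np.asarray(p,float)-cam['xyz'])
    return q[:2]/q[2]
def shot(n,name=None):
    c=camera_model(n); im=snapshot(n)[:,:,::-1].copy()
    if name: cv2.imwrite(f'pics/{name}.png',im)
    return c,im
E
python3 - <<'E'
from h import *
np.set_printoptions(precision=1,suppress=True)
s,d=camera_model('scene'),camera_model('side')
for n,a,b,z in [('cup',(217,272),(420,174),36),('dieA foot top',(309,180),(361,277),30),('dieB',(353,168),(305,302),30),('cube top',(391,144),(246,316),58),('jar',(413,215),(250,203),65)]:
    print(n,ray(s,a,z),ray(d,b,z))
w=camera_model('wrist'); print(w, get_obs()['tool_pos'])
E
```

```text
cup [ 564.4 -219.4   36. ] [ 554.8 -211.9   36. ]
dieA foot top [474.8  77.9  30. ] [460.1  94.5  30. ]
dieB [510.  182.5  30. ] [491.8 202.7  30. ]
cube top [528.9 288.4  58. ] [525.  297.8  58. ]
jar [722.8 139.8  65. ] [719.6 148.9  65. ]
{'mtx': array([[350.3,   0. , 317.9],
       [  0. , 350.3, 198.6],
       [  0. ,   0. ,   1. ]]), 'xyz': array([624.7,  83. , 373.7]), 'attitude': array([ 2.8,  0. , -0. ])} [624.6   0.  230.7]
```

Run:
```python
from h import *
np.set_printoptions(precision=1,suppress=True)
movep([485,140,220],[-np.pi,0,np.pi/2]); dwell(.3)
c,im=shot('wrist','w1'); np.savez('w1',**c); print(c['xyz'],c['attitude'])
movep([560,-215,200],[-np.pi,0,np.pi/2]); dwell(.3)
c,im2=shot('wrist','w2'); np.savez('w2',**c); print(c['xyz'],c['attitude'],get_obs()['clock'])
cv2.imwrite('pics/w12.png',np.vstack([im[0:300],im2[0:300]]))
```

```text
[485.8 222.3 362.9] [ 2.8 -0.  -0. ]
[ 560.1 -131.2  343.2] [ 2.8 -0.   0. ] 2.9667
```

View pics/w12.png

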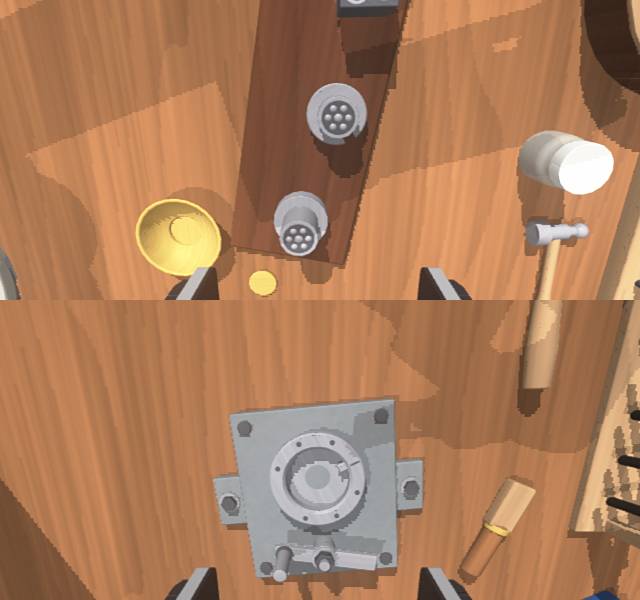

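The wrist view shows the die at (337,115) is the short one, with a notch on its lower right rim near (352,137). The one at (298,235) is the tall plain die. In the lower half, the cup is at (318,478) with its witness line and key near (348,465), and the dog is at (280–375,555). Enlarging both.

Run:
```python
from h import *
a=cv2.imread('pics/w1.png');b=cv2.imread('pics/w2.png')
A=cv2.resize(a[75:155,297:377],(400,400),interpolation=2);B=cv2.resize(b[110:290,220:400][10:130,35:155],(400,400),interpolation=2)
cv2.imwrite('pics/z1.png',np.hstack([A,B]))
```

```text
(no output)
```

View pics/z1.png

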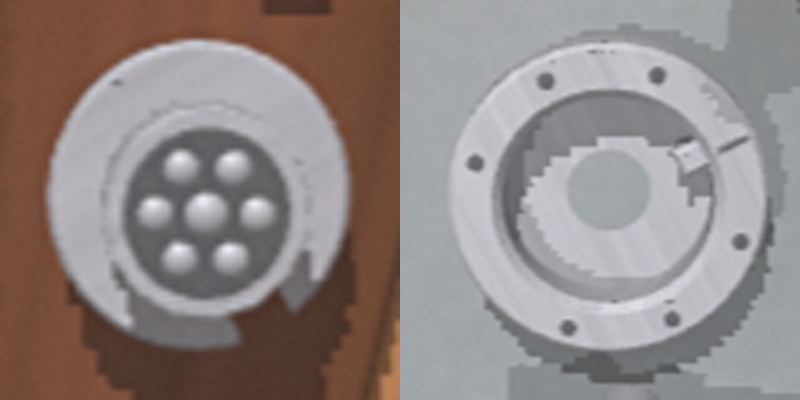

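Run:
```python
from h import *
np.set_printoptions(precision=2,suppress=True)
c1=dict(np.load('w1.npz'));c2=dict(np.load('w2.npz'))
p=lambda x,y:(297+(x+.5)/5-.5,75+(y+.5)/5-.5)
q=lambda x,y:(255+(x+.5)*.3-.5,120+(y+.5)*.3-.5)
ang=lambda v:np.degrees(np.arctan2(v[1],v[0]))
D=ray(c1,p(199,193.5),30); n=[ray(c1,p(*t),30) for t in [(240,347),(297,313)]]
print('die',D,'rim r',[np.linalg.norm(x-D) for x in n],'notch w',np.linalg.norm(n[0]-n[1]),'yaw',ang(sum(n)/2-D))
print('foot dia',np.linalg.norm(ray(c1,p(47,193),30)-ray(c1,p(351,193),30)))
C=ray(c2,q(208,196.5),36); a,b=ray(c2,q(318,151),36),ray(c2,q(348,137),36)
print('cup',C,'OD',np.linalg.norm(ray(c2,q(49,197),36)-ray(c2,q(367,197),36)),np.linalg.norm(ray(c2,q(208,43),36)-ray(c2,q(208,350),36)),'key',ang((a+b)/2-C),'line dir',ang(b-a),'key top',ang(ray(c2,q(291,155),31)-C),np.linalg.norm(ray(c2,q(291,155),31)-C))
k=[ray(c2,(x,y-300),20) for x,y in [(231,415),(394,401),(397,567),(258,577)]]
for x in k: print(x)
for s,z in [((323,552),66),((282,549),88),((280,575),88),((280,555),88)]: print(ray(c2,(s[0],s[1]-300),z))
for s in ['scene','side']: print(s,proj(camera_model(s),D),proj(camera_model(s),C))
```

```text
die [502.97 192.43  30.  ] rim r [np.float64(29.737553889985037), np.float64(29.104021100503868)] notch w 12.45151185119353 yaw -61.81575615290192
foot dia 56.36643023567214
cup [ 559.48 -216.7    36.  ] OD 86.70976863945859 86.90278999715422 key 23.54476926362093 line dir 25.8694090145435 key top 24.590772567517543 25.481172844063046
[ 481.9  -161.79   20.  ]
[ 627.97 -149.52   20.  ]
[ 642.93 -316.77   20.  ]
[ 497.14 -328.77   20.  ]
[ 564.78 -275.42   66.  ]
[ 531.21 -261.29   88.  ]
[ 528.77 -285.3    88.  ]
[ 529.4  -266.72   88.  ]
scene [353.93 164.79] [216.78 269.62]
side [305.15 294.2 ] [419.59 172.12]
```

```bash
cat >> h.py <<'E'
def rot(deg): return [-np.pi,0,np.radians(deg)]
E
python3 - <<'E'
from h import *
np.set_printoptions(precision=2,suppress=True)
def o(): 
    s=get_obs(); print(round(s['clock'],2),s['tool_pos'],s['ee_rot'],s['ft_force'],s['finger_gap'])
movep([503,192.4,110],rot(98)); move_straight([503,192.4,31],v=120); o()
command_gripper(30,25); o(); command_gripper(60)
move_straight([503,192.4,80],v=150); movep([503,192.4,80],rot(8)); dwell(.2)
c,im=shot('wrist','w3'); np.savez('w3',**c); print(get_obs()['joint_positions'])
move_straight([503,192.4,31],v=120)
command_gripper(30,60); o()
move_straight([503,192.4,34],v=30); o()
move_straight([503,192.4,110],v=150); dwell(.3);o()
shot('wrist','w4');shot('side','s4')
E
python3 -c "
import cv2,numpy as np
a=cv2.imread('pics/w3.png');b=cv2.imread('pics/w4.png');s=cv2.imread('pics/s4.png')
cv2.imwrite('pics/z4.png',np.hstack([a[80:400,120:520],b[80:400,120:520]]))"
```

```text
5.33 [503.47 192.38  31.41] [ 3.14 -0.    1.71] [-0.23 -0.56  0.6 ] 85.28024018877096
5.84 [503.1  192.49  31.55] [ 3.14 -0.    1.71] [-0.86 -0.99  4.78] 35.41332650524106
[ 0.36  0.42  1.94 -0.    0.79  1.79]
9.24 [503.67 192.61  32.17] [-3.14 -0.    0.14] [-1.57 -1.14  5.91] 34.390648851292234
9.49 [502.89 192.38  34.18] [-3.14 -0.    0.14] [-0.16 -0.02 -4.05] 34.3460014429927
10.45 [502.54 192.23 109.17] [3.14 0.   0.14] [ 0.04 -0.57 -4.66] 34.33890784644312
```

View pics/z4.png

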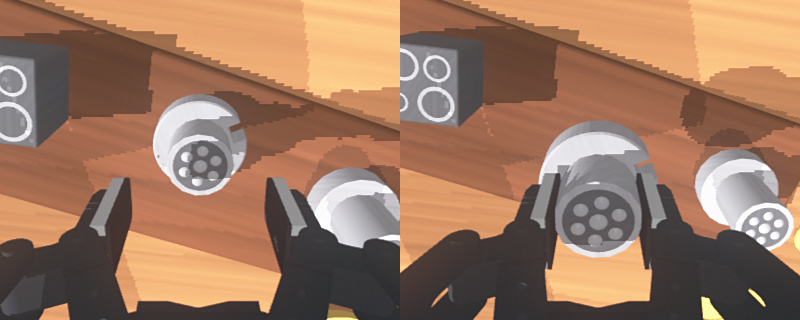

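The left crop shows the die free with its notch at crop (237,127) and the foot centred near (199,142). On the right the die is held squarely by the neck. Next I measure where the die sits relative to the tool and the notch angle.

Run:
```python
from h import *
np.set_printoptions(precision=2,suppress=True)
c=dict(np.load('w3.npz')); a=cv2.imread('pics/w3.png')
C=ray(c,(319,222),30); print(C)
for x,y in [(237,127),(240,122),(242,130)]:
    v=ray(c,(x+120,y+80),30)-[503,192.4,30]; print(np.linalg.norm(v),np.degrees(np.arctan2(v[1],v[0])))
z=cv2.resize(a[165:285,263:383],(480,480),interpolation=2)
g=proj(c,[503,192.4,30]); 
for t in range(0,360,10):
    u=proj(c,[503+28*np.cos(np.radians(t)),192.4+28*np.sin(np.radians(t)),30]); cv2.circle(z,tuple(int(k) for k in (u-[263,165])*4+2),2,(0,0,255) if t!=300 else (0,255,0),-1)
cv2.imwrite('pics/z5.png',z)
```

```text
[505.67 192.03  30.  ]
26.01343714716244 -54.269887199694054
28.97957553757408 -50.33498605450295
27.97088636444058 -60.56026171690462
```

View pics/z5.png

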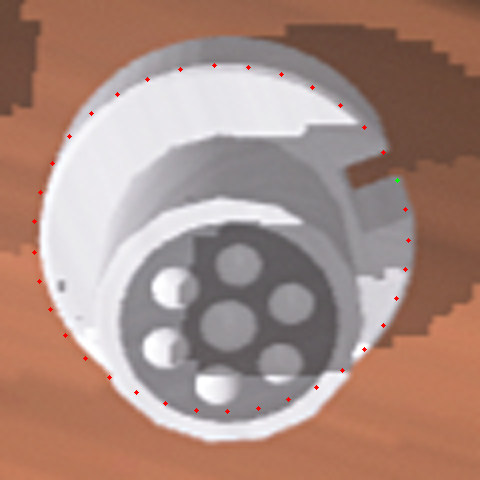

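Run:
```python
from h import *
np.set_printoptions(precision=2,suppress=True)
c=camera_model('wrist'); t=get_obs()['tool_pos']; a=cv2.imread('pics/w4.png')
for z in (44,): print(t, proj(c,t+[0,0,-19.2+z]))
crop=a[245:365,260:380]; z=cv2.resize(crop,(480,480),interpolation=2)
for k in range(0,360,15):
    for h,r in ((44,18),(18,28)):
        p=t+[r*np.cos(np.radians(k)),r*np.sin(np.radians(k)),-19.2+h]; u=(proj(c,p)-[260,245])*4+2
        if 0<=u[0]<480 and 0<=u[1]<480: cv2.circle(z,tuple(int(v) for v in u),2,(0,0,255) ,-1)
cv2.imwrite('pics/z6.png',z)
```

```text
[502.78 192.32 109.53] [317.75 300.95]
```

View pics/z6.png

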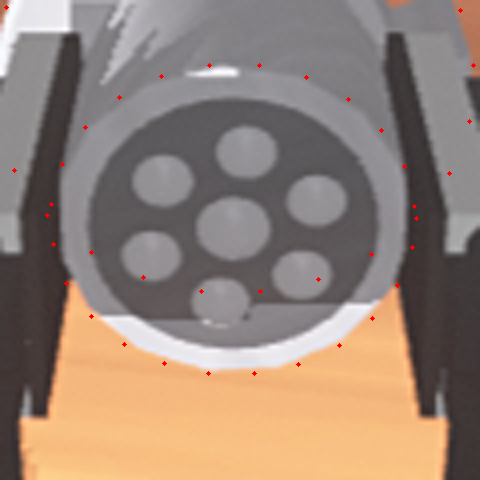

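The close-range overlay fits within half a pixel, so camera bias is negligible. Cup at (559.5, −216.7), key about 24.7°, and the notch sits at ψ−70°, so the target ψ is 94.7°. Lowering with force watch.

```bash
cat >> h.py <<'E'
np.set_printoptions(precision=2,suppress=True)
def force(n=4):
    f=[];m=[]
    for _ in range(n): s=get_obs(); f.append(s['ft_force']); m.append(s['torque']); dwell(.02)
    return np.mean(f,0),np.mean(m,0)
E
python3 - <<'E'
from h import *
import json
X,Y,psi=559.5,-216.7,94.7
movep([503,192,150],rot(8)); movep([X,Y,110],rot(psi)); move_straight([X,Y,62],v=100); dwell(.3)
f0,m0=force(8); print(f0,m0,get_obs()['tool_pos'],get_obs()['clock'])
z=62
while z>44:
    z-=1; move_straight([X,Y,z],v=25); dwell(.05); f,m=force(); print(z,get_obs()['tool_pos'],f-f0,m-m0)
    if np.linalg.norm(f-f0)>10: break
json.dump(dict(f0=list(f0),m0=list(m0),z=z,X=X,Y=Y,psi=psi),open('st.json','w')); print(get_obs()['clock'])
E
```

```text
[ 0.05  0.08 -5.05] [ 0.01  0.   -0.01] [ 559.63 -216.78   62.31] 13.8417
61 [ 559.46 -216.68   60.94] [-0.23  0.17 -0.23] [-0.01  0.    0.  ]
60 [ 559.5  -216.68   59.99] [ 0.06 -0.04  0.16] [-0.02  0.01  0.01]
59 [ 559.53 -216.73   59.  ] [-0.1  -0.39 -0.04] [ 0.   -0.03  0.04]
58 [ 559.49 -216.7    57.98] [-0.14  0.28 -0.19] [-0.02  0.01  0.02]
57 [ 559.48 -216.68   56.96] [ 0.14 -0.03  0.17] [-0.01  0.01  0.02]
56 [ 559.51 -216.71   55.98] [ 0.37 -0.32 -0.04] [-0.04 -0.    0.03]
55 [ 559.48 -216.72   54.98] [-0.02 -0.04 -0.25] [-0.02 -0.02  0.01]
54 [ 559.51 -216.7    53.99] [-0.2  -0.   -0.27] [ 0.03  0.02 -0.  ]
53 [ 559.51 -216.72   52.99] [-0.11  0.14  0.25] [ 0.02  0.01 -0.01]
52 [ 559.5  -216.73   51.99] [ 0.18 -0.12 -0.17] [-0.06 -0.01  0.02]
51 [ 559.5  -216.73   50.97] [-0.11 -0.43  0.02] [-0.13 -0.02  0.04]
50 [ 559.5  -216.72   49.98] [-0.19 -1.35 -0.51] [-0.18 -0.    0.03]
49 [ 559.49 -216.71   48.98] [ 0.03 -1.56 -0.19] [-0.21 -0.01 -0.01]
48 [ 559.52 -216.69   47.97] [ 0.32 -1.41 -0.56] [-0.24 -0.02 -0.02]
47 [ 559.51 -216.71   46.97] [ 0.19 -1.75 -0.6 ] [-0.28 -0.03 -0.  ]
46 [ 559.48 -216.71   45.96] [-0.01 -1.89 -0.38] [-0.32 -0.06  0.01]
45 [ 559.51 -216.71   44.97] [-0.21 -1.41 -0.21] [-0.31 -0.03  0.02]
44 [ 559.5  -216.72   43.96] [ 0.55 -2.35 -0.18] [-0.34 -0.05 -0.02]
20.4417
```

The die went past key height with almost no force, so the notch is on the key. Easing home.

Run:
```python
from h import *
import json
S=json.load(open('st.json')); f0=np.array(S['f0']); X,Y,z=S['X'],S['Y']-.4,S['z']
while z>38:
    z-=.5; move_straight([X,Y,z],v=25); dwell(.05); f,m=force(3); print(z,get_obs()['tool_pos'][2],f-f0,m)
    if f[2]-f0[2]>6 or np.linalg.norm(f-f0)>12: break
print(get_obs()['clock']); shot('scene','sc7');c,w=shot('wrist','w7')
s=cv2.imread('pics/sc7.png'); cv2.imwrite('pics/z7.png',np.hstack([cv2.resize(s[200:340,140:300],(400,350)),cv2.resize(w[150:400,120:405],(400,350))]))
```

```text
43.5 43.39430302339234 [ 0.04 -0.46 -0.29] [-0.03 -0.    0.02]
43.0 42.962900069301995 [ 0.01  0.08 -0.31] [-0.02  0.03 -0.02]
42.5 42.49642445530082 [-0.11  0.16  0.19] [-0.01 -0.03  0.01]
42.0 41.971442773232084 [-0.05  0.22 -0.63] [-0.01  0.   -0.01]
41.5 41.49153942754507 [-0.36 -0.12 -0.43] [-0.01  0.01  0.04]
41.0 40.97551151541605 [-0.01 -0.03  0.04] [0.01 0.01 0.01]
40.5 40.45288832742017 [ 0.08 -0.43 -0.34] [-0.01 -0.   -0.  ]
40.0 40.21957943167078 [-1.27 -0.26  4.16] [ 0.01  0.23 -0.01]
39.5 40.18782582650533 [-3.43  0.56 10.24] [0.11 0.56 0.  ]
23.5917
```

View pics/z7.png

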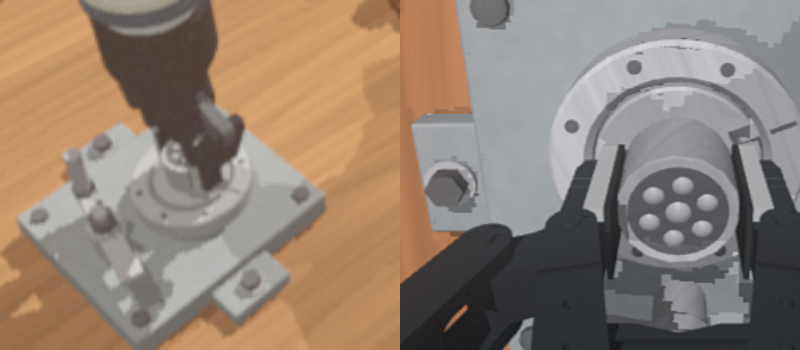

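The foot sits flush-proud in the cup with the key in line (witness line right of the notch), and contact came at exactly the expected height (TCP 40.2). Releasing, retreating, and going to cage the dog's handle.

```bash
cat >> h.py <<'E'
C=np.array([559.5,-217.0]); B=np.radians(5.0)
def rb(v,a=B): return np.array([v[0]*np.cos(a)-v[1]*np.sin(a),v[0]*np.sin(a)+v[1]*np.cos(a)])
P=C+rb((0,-72))
def handle(q): 
    f=np.pi-.35+q; return P+rb((38*np.cos(f),38*np.sin(f)))
def hpsi(q): return np.degrees(-.35+q+B)
E
python3 - <<'E'
from h import *
X,Y=559.5,-217.1
move_straight([X,Y,40.2],v=20); dwell(.1); print(force()[0])
command_gripper(70); print(get_obs()['finger_gap'],force()[0])
move_straight([X,Y,130],v=120)
h=handle(0); print(h,hpsi(0))
movep([h[0],h[1],130],rot(hpsi(0))); command_gripper(34,25); dwell(.3)
c,w=shot('wrist','w8'); t=get_obs()['tool_pos']; print(t,proj(c,[*h,88]),proj(c,[*P,66]),get_obs()['clock'])
for p in ([*h,88],[*P,66],[*C,64]): cv2.circle(w,tuple(int(v) for v in proj(c,p)),2,(0,0,255),-1)
cv2.imwrite('pics/z8.png',w)
E
```

```text
[-0.84  0.16 -0.65]
69.89042417175683 [-0.37 -0.09 -0.86]
[ 529.08 -278.86] -15.05352282957881
[ 529.09 -278.89  130.03] [317.77 231.6 ] [317.74 158.6 ] 27.8833
```

View pics/z8.png

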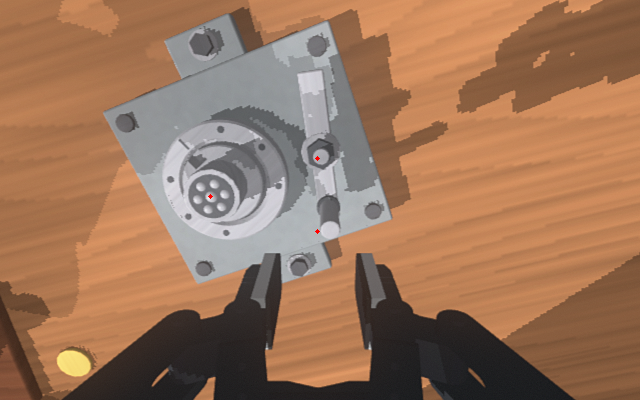

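The handle top appears at (330,229), against (318,232) predicted for q=0, so the dog stands at about q≈0.15. The pivot and the seated die match their marks. Caging the handle there and swinging round.

Run:
```python
from h import *
q=.15; h=handle(q)
movep([*h,130],rot(hpsi(q))); move_straight([*h,72],v=100); dwell(.1); f0=force()[0]; print('down',f0)
command_gripper(18); print(get_obs()['finger_gap'],force()[0]-f0,get_obs()['clock'])
while q<1.83:
    q+=.14; h=handle(q); move_straight([*h,72],rot(hpsi(q)),v=40); f=force(2)[0]-f0; print(round(q,2),f,get_obs()['tool_pos'][:2]-h)
    if np.linalg.norm(f)>20: break
print(get_obs()['clock'])
```

```text
down [-0.12 -0.32  0.32]
17.897877893511474 [-0.16  0.58  0.33] 29.425
0.29 [-0.11  0.22 -1.26] [-0.03 -0.03]
0.43 [-0.51  1.13 -0.5 ] [-0.11  0.13]
0.57 [-1.44  1.02  0.31] [-0.19  0.12]
0.71 [-1.89  0.93 -0.17] [-0.16  0.1 ]
0.85 [-0.72  0.56 -1.05] [-0.05  0.02]
0.99 [-1.92  1.16 -0.44] [ 0.03 -0.02]
1.13 [-1.59  0.25 -0.48] [ 0.1  -0.06]
1.27 [-1.17  0.48 -0.86] [ 0.14 -0.06]
1.41 [-0.62  0.02 -0.35] [ 0.14 -0.06]
1.55 [-0.87 -0.6  -1.41] [ 0.12 -0.09]
1.69 [-0.68 -0.37 -0.62] [ 0.14 -0.07]
1.83 [-1.03 -0.9  -0.35] [ 0.09 -0.02]
33.325
```

Run:
```python
from h import *
q=1.83; f0=np.array([-.12,-.32,.32])
while q<2.12:
    q+=.03; h=handle(q); move_straight([*h,72],rot(hpsi(q)),v=40); dwell(.05); f=force()[0]-f0; print(round(q,2),f)
    if np.linalg.norm(f[:2])>8: break
q-=.05; h=handle(q); move_straight([*h,72],rot(hpsi(q)),v=40); command_gripper(34); print(force()[0]-f0)
move_straight([*h,140],v=120)
movep([560,-215,200],rot(90)); dwell(.3)
c,w=shot('wrist','w9'); print(get_obs()['clock'])
s=P+rb((50*np.sin(.0),50)) 
for p in ([*handle(1.92),88],[*P,66],[*C,64],[*(P+rb((0,50))),48]): cv2.circle(w,tuple(int(v) for v in proj(c,p)),1,(0,0,255),-1)
cv2.imwrite('pics/z9.png',cv2.resize(w[80:340,200:440],(720,600) if 0 else (552,598)))
```

```text
1.86 [-1.55 -0.11 -0.5 ]
1.89 [-2.35 -0.4   0.03]
1.92 [-2.05 -0.42 -0.08]
1.95 [-1.33 -0.88  0.18]
1.98 [-1.66 -1.36 -0.23]
2.01 [-2.34 -0.67  0.29]
2.04 [-7.06 -2.04  2.97]
2.07 [-10.75  -1.8    5.55]
[0.09 0.5  0.08]
38.5167
```

View pics/z9.png

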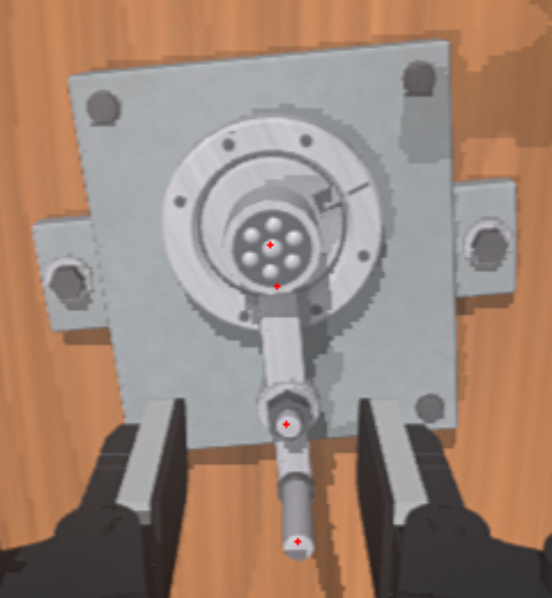

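The dog's nose lies over the foot of the die. The handle top at (297,545) sits on the mark for q=1.92, the notch is in line with the witness line, and the gripper is clear.

```bash
python3 -c "
from h import *
print(get_obs()['clock'],force()[0]); finish_job()"
```

```text
38.5167 [-0.06  0.15 -0.23]
the job is handed in; nothing more can be done
```

The notched die is home in the cup and the dog is at its stop over the die's foot. I handed the job in at about 38.5 s of the 72 s; no verdict was reported.

- **Loading the die:** I centred the die with two grips at 90° and turned it to the key angle read from the images, about 24.7°. The notch met the key without any search turn. Side force stayed around 2 N on the way down, and the die touched the floor at the expected height with a peak of about 10 N.
- **Swinging the dog:** I caged the handle loosely between the fingers and took it round to its stop, which I felt at about 11 N.
- **Last checks:** In the last picture the handle top lies on the mark for 1.92 rad, the nose is over the foot and the notch is in line with the witness line. The wrist force reads zero, so the gripper touches nothing.
- **Disagreements:**
    - The dog started at about 0.15 rad in the picture, not fully open, so I aimed the cage there.
    - The die appeared about 1.4 mm off before the second grip, and that grip centred it.
- **Bystanders:** I did not check the plain die, doming block, hammer and jar after the lift. No contact with them was planned, and the forces I read during the work showed none.

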